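Put the dough cutters back in their rack in order of size

ROBOT

A 6-joint arm with a two-finger parallel gripper is mounted at the origin on a cart in front of the work surface, level with it; the furniture and walls round the work are solid. World frame = base frame: x ahead of the robot, y to its left, z up, the work surface at z = 0. Lengths are in m, angles in rad, forces in N, time in s.
With the tool pointing down it reaches from about 0.35 to 0.775 m from the base axis. Payload 7.3 kg.
Tool frame: the origin (TCP) lies at the very end of the fingers, on their centre line; the grasp point (between the pads) lies 19 mm behind it; z points along the fingers, y is the line along which they close (so a half turn about z gives the same grasp; the last joint's range is limited). The gripper opens to 92 mm and grips with 3 to 60 N. Pads are 19 mm wide; open, the fingers measure 130 mm over their backs; the gripper's body (75 mm by 190 mm) begins 47 mm behind the grasp point.
Start: joints at [-1.457, 0.342, 1.524, -0, 1.275, -0.146], TCP at [0.135, -0.507, 0.227] pointing down, gripper open.
Joint ranges: [-2.53, 2.53], [-0.77, 2.02], [0.04, 2.7], [-1, 4.14], [0.28, 2.66], [-3.11, 3.11]. Speed limits (rad/s): [2.57, 2.57, 3.14, 3.14, 3.14, 3.14].

INTERFACE

Orientations are given as [roll, pitch, yaw] about the fixed x, y, z axes, in that order (R = Rz(yaw) Ry(pitch) Rx(roll)).
In Python, from cell import robot gives the robot as it stands.
- The arm moves only by the tool apply_moves, never from a script. Its argument "motion" is text: rows parted by semicolons, each of 7 numbers parted by spaces: the opening in per cent of the stroke, from 0 (shut) to 100 (fully open), then the shift along the tool's x, y, z in cm, then the turn, a rotation vector about the tool's x, y, z in rad. A call has 1 to 20 rows; each row shifts and turns the commanded pose from where the row before left it, along the tool's axes as they then stand; what a row does not reach is not made up. A row lasts 1/8 s, in which the tool goes at most 62.5 mm and 10.7 degrees, less where a joint would pass 70% of its speed; a pose out of reach is approached as far as the arm can. A call with a gripper value outside its range is refused whole. The fingers move at their own pace and stop on an object; "force" is the grip in N (left out, the last holds). Time passes only in rows, so rows that do not move let the fingers close. It gives the time, the measured TCP pose, the force, the opening and the grip force at its end, in the units of the state.
- robot.observe(): the state, without advancing time (a new reading comes with each control period).
- robot.read_camera(name): name is "side" or "top"; returns a dict with "img" (480x640x3 uint8, red, green, blue), "fovy" (degrees; the focal length in pixels is half the picture's height over the tangent of half this angle, whatever the lens; pixels are square), "cx", "cy" (the principal point, pixels), "R" (3x3) and "t" (3): a world point X has camera coordinates R X + t. Camera axes: x right, y down, z forward; pixel columns grow to the right and rows downward; lengths in m; the calibration is good to about 2 mm. A picture is of the moment at which its call begins. There is no depth.
- robot.hand_in(): hands the job in; it is judged then, once.
Trained networks look in a picture, given as the dict that the camera call returned (one of the last four; its "shot" number tells which), for a name from the list of things; names that differ only in an ending like _2 or _b are one class to them, and where a whole thing is asked for, a point or a joint stands for the part that bears it (a point fixed in the world has none). Each returns a list of dicts, best first, with "score" (0 to 1); they miss things now and then, are a little off and sometimes report something else, mostly with a low value. They report only what shows in the picture. A call takes as long as a camera call.
- robot.search_frame(target, picture): "centre" ([x, y, z] in m, in world coordinates, good to about 4 mm: the middle of the surface that is visible of it).
- robot.trace(target, picture): "pixels" (480x640 bool, what is visible of it).
The state is a dict: "time": time; "qpos": joint angles; "qvel": joint speeds; "joint_efforts": joint torques, N m; "tool_pos": TCP position; "tool_rot": TCP orientation; "contact_force": force on the tool from outside, world axes, zero at the start; "torque": the same for the moment, N m; "opening": finger opening in m; "grip_force": force on a finger pad.
Only numpy, scipy, OpenCV 4.12 (cv2) and the standard library are available. Lean on these libraries where they do the work, as an engineer would, in place of code of your own. Each camera call takes 0.05 s, during which the arm holds its last target. There are 200 camera calls.

TASK

The four wooden-handled dough cutters have been left about the counter. Stand them back in the rack in order of size, handles up, each right down in the well that fits it, so that the smallest is in the smallest well and the largest in the largest. Leave the two white shakers upright where they are.

Things in the scene. Friction and masses are not known exactly. Their poses are not given: they have to be found in the camera images.
- cutter_32: The smallest of four loose dough cutters: a steel drum 32 mm in diameter and 36 mm high with an upright round beech handle, 25 mm in diameter, on its centre. Grip the straight of the handle, 56 to 94 mm above the underside; in all 104 mm high, 0.07 to 0.25 kg. Starts upright on the counter. Origin: centre of the underside; z up the handle; round, so yaw is arbitrary.
- cutter_47: The second smallest of four loose dough cutters: a steel drum 47 mm in diameter and 36 mm high with an upright round beech handle, 25 mm in diameter, on its centre. Grip the straight of the handle, 56 to 94 mm above the underside; in all 104 mm high, 0.07 to 0.25 kg. Starts upright on the counter. Origin: centre of the underside; z up the handle; round, so yaw is arbitrary.
- cutter_62: The second largest of four loose dough cutters: a steel drum 62 mm in diameter and 36 mm high with an upright round beech handle, 25 mm in diameter, on its centre. Grip the straight of the handle, 56 to 94 mm above the underside; in all 104 mm high, 0.07 to 0.25 kg. Starts upright on the counter. Origin: centre of the underside; z up the handle; round, so yaw is arbitrary.
- cutter_77: The largest of four loose dough cutters: a steel drum 77 mm in diameter and 36 mm high with an upright round beech handle, 25 mm in diameter, on its centre. Grip the straight of the handle, 56 to 94 mm above the underside; in all 104 mm high, 0.07 to 0.25 kg. Starts upright on the counter. Origin: centre of the underside; z up the handle; round, so yaw is arbitrary.
- well_46: The smallest of four round wells in a row, by size, 7 mm apart, in a fixed beech board (333 x 109 mm, top 22 mm above the counter): 46 mm in diameter, 12 mm deep, brown cork floor. Takes the 32 mm cutter. Origin: centre of the cork floor, 10 mm above the counter; z up; x along the board to the smallest well.
- well_61: The second smallest of four round wells in a row, by size, 7 mm apart, in a fixed beech board (333 x 109 mm, top 22 mm above the counter): 61 mm in diameter, 12 mm deep, brown cork floor. Takes the 47 mm cutter. Origin: centre of the cork floor, 10 mm above the counter; z up; x along the board to the smallest well.
- well_76: The second largest of four round wells in a row, by size, 7 mm apart, in a fixed beech board (333 x 109 mm, top 22 mm above the counter): 76 mm in diameter, 12 mm deep, brown cork floor. Takes the 62 mm cutter. Origin: centre of the cork floor, 10 mm above the counter; z up; x along the board to the smallest well.
- well_91: The largest of four round wells in a row, by size, 7 mm apart, in a fixed beech board (333 x 109 mm, top 22 mm above the counter): 91 mm in diameter, 12 mm deep, brown cork floor. Takes the 77 mm cutter. Origin: centre of the cork floor, 10 mm above the counter; z up; x along the board to the smallest well.
- flour_shaker: Loose white flour shaker with a domed, pierced top, 69 mm in diameter and 118 mm high, standing among the cutters; not to be moved. Origin: centre of the underside; z up. (Carry the cutters high: the pastries on the slatted stand at the back right, behind x = 0.57 and right of y = 0.01, reach 180 mm above the counter.)
- sugar_shaker: Loose white sugar pourer with a narrow spout on top, 60 mm in diameter and 122 mm high, standing among the cutters; not to be moved. Origin: centre of the underside; z up. (Carry the cutters high: the pastries on the slatted stand at the back right, behind x = 0.57 and right of y = 0.01, reach 180 mm above the counter.)

How it is judged:
At the end, for the whole second after the job is handed in: Each of the four cutters stands in its own well: centre within 10 mm of the well's centre, underside within 4 mm of the cork floor, upright within 0.08 rad, at rest; both shakers are upright within 0.15 rad (horizontal distance between cutter_32 and well_46 below 0.01 m and z of cutter_32 in the frame of well_46 below 0.004 m and angle between each of cutter_32, cutter_47, cutter_62, cutter_77's own z axis and vertical below 0.08 rad and linear speed of each of cutter_32, cutter_47, cutter_62, cutter_77 below 0.02 m/s and horizontal distance between cutter_47 and well_61 below 0.01 m and z of cutter_47 in the frame of well_61 below 0.004 m and horizontal distance between cutter_62 and well_76 below 0.01 m and z of cutter_62 in the frame of well_76 below 0.004 m and horizontal distance between cutter_77 and well_91 below 0.01 m and z of cutter_77 in the frame of well_91 below 0.004 m and angle between each of flour_shaker, sugar_shaker's own z axis and vertical below 0.15 rad); the robot touches nothing.
It fails at once if the flour shaker is tipped or moved more than 50 mm (angle between flour_shaker's own z axis and vertical above 0.5 rad or distance of flour_shaker from where it was at the start of the episode above 0.05 m).
It fails at once if the sugar pourer is tipped or moved more than 50 mm (angle between sugar_shaker's own z axis and vertical above 0.5 rad or distance of sugar_shaker from where it was at the start of the episode above 0.05 m).
It also fails if it takes over 120 s, if anything falls off the work surface, if the arm or the gripper's body presses on something with over 40 N, if the wrist force passes 120 N, or if a joint passes its speed limit or range.

## Working session

There is one attempt and no reset: what is moved stays moved. The work goes in short steps, Python scripts to look and compute and a tool call to move; the robot and the scene stay as the last step left them, time stands still between calls to the robot, and variables do not carry over. Pictures are saved under pics/ and viewed, at most 14 in all, crops included, and the job is handed in when it is done.

Besides the shell and the picture viewer there is one more tool, called after "Emit:" by a JSON object that holds its "method" and its "body", one argument or row to a line. apply_moves: Moves the arm, as the interface text tells. Its arguments: {"type":"object","properties":{"motion":{"type":"string"},"force":{"type":"number"}},"required":["motion"]}

```bash
mkdir -p pics
python3 - <<'E'
from cell import robot
import cv2,numpy as np
print(robot.observe())
for n in ("top","side"):
    p=robot.read_camera(n); cv2.imwrite(f"pics/{n}0.png",p["img"][:,:,::-1])
    print(n,p["fovy"],p["cx"],p["cy"],(-p["R"].T@p["t"]).round(3), p["R"].round(3).tolist())
    for t in ["cutter_32","cutter_47","cutter_62","cutter_77","well_46","well_61","well_76","well_91","flour_shaker","sugar_shaker"]:
        r=robot.search_frame(t,p)
        print(t,[(np.round(d["centre"],3).tolist(),round(d["score"],2)) for d in r[:3]])
E
```

```text
{'time': 0.0, 'qpos': array([-1.45701114e+00,  3.42721808e-01,  1.52503492e+00,  6.75673663e-06,
        1.27541328e+00, -1.45988135e-01]), 'qvel': array([-0.00138682,  0.00115011, -0.00117093,  0.00186475, -0.00068341,
        0.00121165]), 'joint_efforts': array([-2.41495372e-04, -4.31239772e+01, -2.44220835e+01,  7.16014858e-02,
        5.59158681e-02, -1.35685577e-04]), 'tool_pos': array([ 0.13483359, -0.50695543,  0.2260392 ]), 'tool_rot': array([-3.14003301e+00, -2.35851209e-04,  2.59771169e-01]), 'contact_force': array([-0.08745991,  0.37483461,  0.04989622]), 'torque': array([-0.00488874, -0.01345785,  0.01963831]), 'grip_force': 0.0, 'opening': 0.09182375868365629}
top 48.23754174337404 323.66381311309146 234.4514164077485 [0.356 0.012 1.268] [[0.011, -1.0, 0.001], [-0.992, -0.011, -0.126], [0.126, 0.0, -0.992]]
cutter_32 [([0.447, 0.342, 0.069], 0.64), ([0.418, -0.112, 0.039], 0.61), ([0.513, -0.309, 0.035], 0.57)]
cutter_47 [([0.447, 0.342, 0.069], 0.64), ([0.418, -0.112, 0.039], 0.61), ([0.513, -0.309, 0.035], 0.57)]
cutter_62 [([0.447, 0.342, 0.069], 0.64), ([0.418, -0.1
[... 1082 characters left out ...]
cutter_62 [([0.416, -0.102, 0.038], 0.94), ([0.444, 0.362, 0.048], 0.88), ([0.522, -0.19, 0.038], 0.82)]
cutter_77 [([0.416, -0.102, 0.038], 0.94), ([0.444, 0.362, 0.048], 0.88), ([0.522, -0.19, 0.038], 0.82)]
well_46 [([0.51, -0.029, 0.008], 0.84), ([0.568, 0.133, 0.007], 0.63), ([0.54, 0.066, 0.01], 0.51)]
well_61 [([0.51, -0.029, 0.008], 0.84), ([0.568, 0.133, 0.007], 0.63), ([0.54, 0.066, 0.01], 0.51)]
well_76 [([0.51, -0.029, 0.008], 0.84), ([0.568, 0.133, 0.007], 0.63), ([0.54, 0.066, 0.01], 0.51)]
well_91 [([0.51, -0.029, 0.008], 0.84), ([0.568, 0.133, 0.007], 0.63), ([0.54, 0.066, 0.01], 0.51)]
flour_shaker [([0.412, 0.276, 0.072], 0.55)]
sugar_shaker [([0.406, -0.217, 0.068], 0.75)]
```

View pics/top0.png

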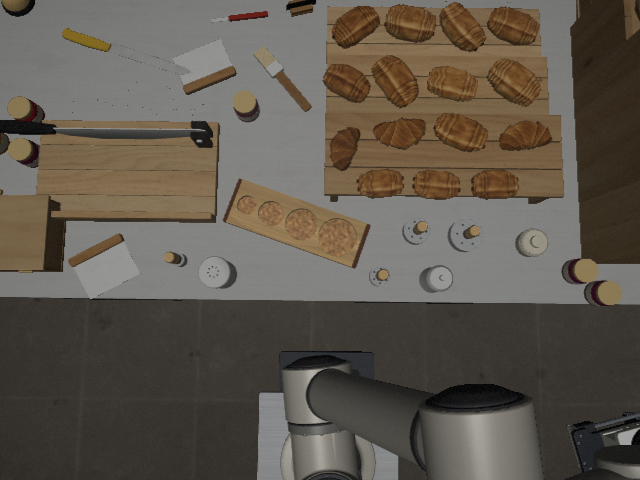

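View pics/side0.png

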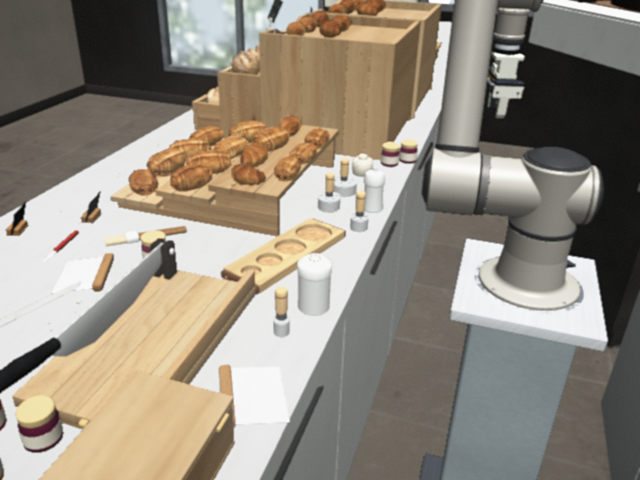

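The top view shows the cutters at (172,258) for 32, (380,275) for 47, (415,232) for 62 and (465,235) for 77. The shakers are at (216,272) and (438,278), and the wells run from (246,204), the smallest, to (337,237). Next I'll fit model silhouettes to the masks.

```bash
cat > h.py <<'E'
from cell import robot
import cv2,numpy as np
from scipy.optimize import minimize
def proj(p,X):
    c=np.atleast_2d(X)@p["R"].T+p["t"]; f=240/np.tan(np.radians(p["fovy"]/2))
    return c[:,:2]/c[:,2:]*f+[p["cx"],p["cy"]]
def back(p,uv,z):
    f=240/np.tan(np.radians(p["fovy"]/2)); d=p["R"].T@np.array([(uv[0]-p["cx"])/f,(uv[1]-p["cy"])/f,1])
    c=-p["R"].T@p["t"]; return c+d*(z-c[2])/d[2]
a=np.linspace(0,2*np.pi,40)
ring=lambda x,y,r,z:np.c_[x+r*np.cos(a),y+r*np.sin(a),0*a+z]
def sil(p,x,y,parts,s=4):
    m=np.zeros((480*s,640*s),np.uint8)
    for r,z0,z1 in parts:
        q=proj(p,np.r_[ring(x,y,r,z0),ring(x,y,r,z1)]); q=((q+.5)*s).astype(np.float32)
        cv2.fillConvexPoly(m,cv2.convexHull(q).astype(np.int32),1)
    return cv2.resize(m.astype(np.float32),(640,480),interpolation=cv2.INTER_AREA)
def cutter(d,z=0): return [(d/2,z,z+.036),(.0125,z+.036,z+.100)]
def fit(p,mask,parts,x0):
    g=lambda v:np.abs(sil(p,v[0],v[1],parts)-mask).sum()
    r=minimize(g,x0,method="Nelder-Mead",options=dict(initial_simplex=np.array(x0)+[[0,0],[.012,0],[0,.012]],xatol=2e-4,fatol=.3))
    return r.x,r.fun/mask.sum()
E
python3 - <<'E'
from h import *
T={"cutter_32":(.447,.349),"cutter_47":(.418,-.111),"cutter_62":(.522,-.19),"cutter_77":(.513,-.309)}
for n in ("top","side"):
    p=robot.read_camera(n)
    ms=robot.trace("cutter_32",p)
    for k,x0 in T.items():
        d=int(k[-2:])/1000
        uv=proj(p,[*x0,.03])[0]
        best=[m for m in ms if m["pixels"][max(0,int(uv[1])-12):int(uv[1])+12,int(uv[0])-8:int(uv[0])+8].any()]
        for m in best[:2]:
            x,e=fit(p,m["pixels"].astype(float),cutter(d),x0); print(n,k,x.round(4),"err",round(e,2),"n",m["pixels"].sum(),round(m["score"],2))
    for m in robot.trace("well_46",p):
        v,u=np.nonzero(m["pixels"]); q=back(p,(u.mean(),v.mean()),.018); print(n,"well",q[:2].round(4),"n",len(u),"w",np.ptp(u),np.ptp(v),round(m["score"],2))
    for s in ("flour_shaker","sugar_shaker"):
        for m in robot.trace(s,p)[:1]:
            v,u=np.nonzero(m["pixels"]); print(n,s,back(p,(u.mean(),v.mean()),.08)[:2].round(3),len(u),m["score"])
    if n=="top": cv2.imwrite("pics/c1.png",cv2.resize(p["img"][170:300,150:500,::-1],None,fx=2.28,fy=2.28,interpolation=cv2.INTER_CUBIC))
E
```

```text
top cutter_32 [0.4514 0.3494] err 0.08 n 289 0.58
top cutter_47 [ 0.4184 -0.1182] err 0.05 n 354 0.59
top cutter_62 [ 0.5266 -0.2039] err 0.05 n 612 0.63
top cutter_77 [ 0.5176 -0.32  ] err 0.05 n 997 0.77
top well [0.5617 0.1376] n 472 w 24 24 0.75
top well [0.5376 0.0667] n 728 w 30 29 0.68
top well [ 0.5075 -0.0191] n 1065 w 36 35 0.61
top well [0.5823 0.1949] n 224 w 16 16 0.59
top flour_shaker [0.419 0.248] 955 0.94
top sugar_shaker [ 0.411 -0.237] 770 0.96
side cutter_32 [0.4529 0.3537] err 0.06 n 734 0.86
side cutter_47 [ 0.4202 -0.1138] err 0.17 n 482 0.57
side cutter_62 [ 0.5164 -0.3165] err 0.14 n 604 0.87
side cutter_62 [ 0.528  -0.2007] err 0.12 n 557 0.74
side cutter_77 [ 0.5181 -0.317 ] err 0.19 n 604 0.87
side well [ 0.5091 -0.0082] n 351 w 33 13 0.78
side well [0.5381 0.0763] n 283 w 29 12 0.55
side well [0.5619 0.1468] n 168 w 22 8 0.46
side well [0.4378 0.2001] n 1875 w 34 61 0.18
side flour_shaker [0.41  0.288] 1883 0.96
side sugar_shaker [ 0.401 -0.183] 825 0.65
```

View pics/c1.png

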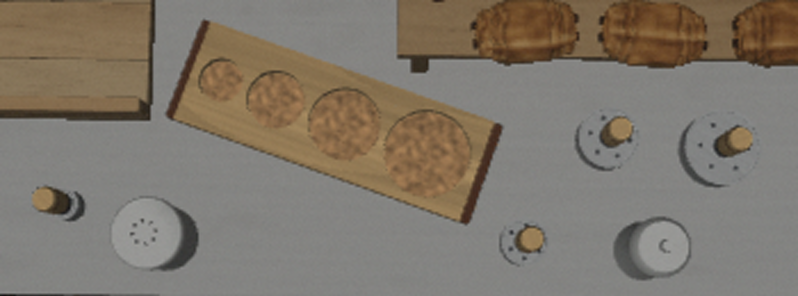

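The crop agrees with the fits: the well spacings come out at 60.9, 74.9 and 90.9 mm against 60.5, 75.5 and 90.5. I'll start with cutter 77, closing along y at yaw 0 so the gripper body clears the pastries.

Emit:
{"method": "apply_moves", "body": {
  "motion": "70 0 0 -3.7 0 0 0.13; 70 0 0 -3.7 0 0 0.13; 70 0 -3.77 0 0 0 0; 70 0 -3.77 0 0 0 0; 70 0 -3.77 0 0 0 0; 70 0 -3.77 0 0 0 0; 70 0 -3.77 0 0 0 0; 70 4.7 0 0 0 0 0; 70 4.7 0 0 0 0 0; 70 4.7 0 0 0 0 0; 70 4.7 0 0 0 0 0; 70 4.7 0 0 0 0 0; 70 4.7 0 0 0 0 0; 70 4.7 0 0 0 0 0; 70 4.7 0 0 0 0 0; 70 0 0 0 0 0 0; 70 0 0 0 0 0 0",
  "force": 25
}}

```text
time: 3.72
tool_pos: [0.5105, -0.3189, 0.3004]
tool_rot: [-3.141, 0.001, 0.0]
contact_force: [-0.2, -0.1, -0.0]
opening: 0.0642
grip_force: 0.0
```

Emit:
{"method": "apply_moves", "body": {
  "motion": "70 0.6 0 4 0 0 0; 70 0 0 4 0 0 0; 70 0 0 4 0 0 0; 70 0 0 3 0 0 0; 70 0 0 3 0 0 0; 70 0 0 2 0 0 0; 70 0 0 2 0 0 0; 70 0 0 1.8 0 0 0; 70 0 0 0 0 0 0; 0 0 0 0 0 0 0; 0 0 0 0 0 0 0; 0 0 0 0 0 0 0; 0 0 0 0 0 0 0; 0 0 0 0 0 0 0; 0 0 0 0 0 0 0; 0 0 0 0 0 0 0",
  "force": 25
}}

```text
time: 5.72
tool_pos: [0.5169, -0.3187, 0.0627]
tool_rot: [-3.141, 0.0, -0.0]
contact_force: [-0.2, 2.1, 0.7]
opening: 0.0248
grip_force: 25.0
```

Emit:
{"method": "apply_moves", "body": {
  "motion": "0 0 0 -2 0 0 0; 0 0 0 -4 0 0 0; 0 0 0 -5 0 0 0; 0 0 0 -5 0 0 0; 0 0 0 -4 0 0 0; 0 0 0 -3 0 0 0; 0 -0.9 -3.1 0 0 0 0; 0 0 -5 0 0 0 0; 0 0 -5 0 0 0 0; 0 0 -5 0 0 0 0; 0 0 -5 0 0 0 0; 0 0 -4 0 0 0 0; 0 0 -3 0 0 0 0; 0 0 0 4 0 0 0; 0 0 0 4 0 0 0; 0 0 0 4 0 0 0; 0 0 0 2 0 0 0; 0 0 0 1 0 0 0; 0 0 0 0 0 0 0; 0 0 0 0 0 0 0"
}}

```text
time: 8.22
tool_pos: [0.5086, -0.0181, 0.1436]
tool_rot: [3.141, -0.002, -0.0]
contact_force: [0.5, 0.9, -1.4]
opening: 0.0243
grip_force: 25.0
```

```bash
cat > look.py <<'E'
import sys
from h import *
n,tag=sys.argv[1:3]; x0,x1,y0,y1=map(int,sys.argv[3:7])
p=robot.read_camera(n); i=p["img"][y0:y1,x0:x1,::-1]; s=min(800/i.shape[1],600/i.shape[0])
cv2.imwrite(f"pics/{tag}.png",cv2.resize(i,None,fx=s,fy=s,interpolation=cv2.INTER_CUBIC))
s=robot.observe(); print(s["tool_pos"].round(4),s["contact_force"].round(1),s["opening"])
E
python3 look.py side s1 210 390 150 290
```

```text
[ 0.5086 -0.0181  0.1437] [-0.1 -0.9 -2.4] 0.024530978470784046
```

View pics/s1.png

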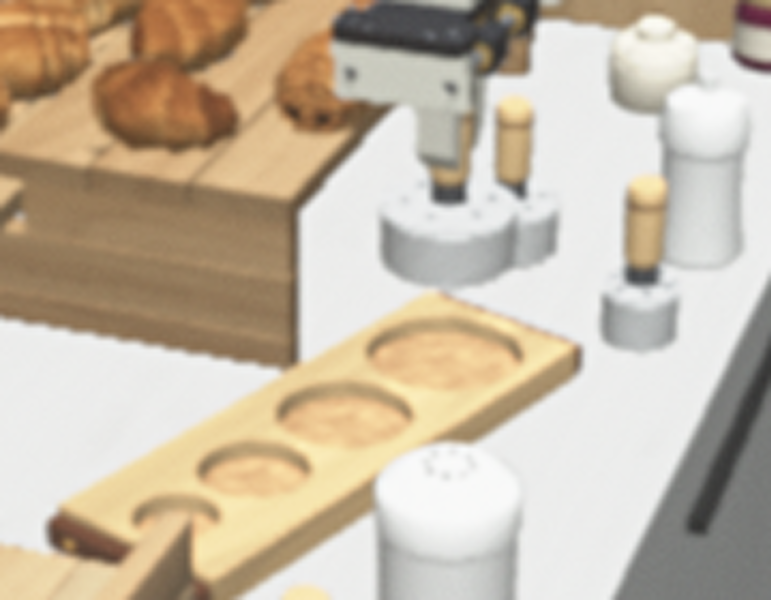

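The cutter hangs upright above the large well, whose rim centre is about (313.8,232.9) in full-image pixels. The other rim centres are about (345,415), (254,469) and (177,522) in the crop. I'll compare the cutter's position in the hand with the rim in the same view.

Run:
```python
from h import *
p=robot.read_camera("side"); s=771/180
for c in [(444.5,355),(345,415),(254.5,468.5)]:
    print(back(p,(210+c[0]/s-.5,150+c[1]/s-.5),.022)[:2].round(4))
for x,y,r in [(.508,-.0175,.0455),(.538,.0685,.038)]:
    q=(proj(p,ring(x,y,r,.022))-[209.5,149.5])*s; print(q.min(0).round(),q.max(0).round())
# drum rim in hand: crop bottom/edges x 380-517, drum bottom y 285
for x,y in [(.5086,-.018)]:
    z=.081; q=(proj(p,np.r_[ring(x,y,.0385,z),ring(x,y,.0385,z+.036)])-[209.5,149.5])*s; print("drum",q.min(0).round(),q.max(0).round())
t=robot.read_camera("top")
for w in robot.trace("cutter_77",t):
    v,u=np.nonzero(w["pixels"]); print(u.min(),u.max(),v.min(),v.max(),w["score"])
```

```text
[ 0.5084 -0.0098]
[0.5381 0.0743]
[0.5633 0.1438]
[371. 312.] [528. 388.]
[280. 376.] [418. 445.]
drum [383. 171.] [521. 288.]
402 430 217 244 0.93
326 350 241 250 0.66
164 186 252 266 0.6
377 390 267 286 0.53
```

Emit:
{"method": "apply_moves", "body": {
  "motion": "0 0 -0.2 2 0 0 0; 0 0 0 2 0 0 0; 0 0 0 1.2 0 0 0; 0 0 0 0 0 0 0; 0 0 0 0 0 0 0"
}}

```text
time: 9.05
tool_pos: [0.5085, -0.0161, 0.0914]
tool_rot: [3.141, -0.001, -0.0]
contact_force: [0.4, -0.3, -1.7]
opening: 0.0247
grip_force: 25.0
```

```bash
python3 look.py side s2 260 380 180 270; python3 look.py top t2 220 380 170 290
```

```text
[ 0.5086 -0.0161  0.0915] [-0.   0.6 -2.5] 0.02454761839444432
[ 0.5085 -0.0161  0.0915] [-0.9  0.1 -2.3] 0.024279263680061832
```

View pics/s2.png

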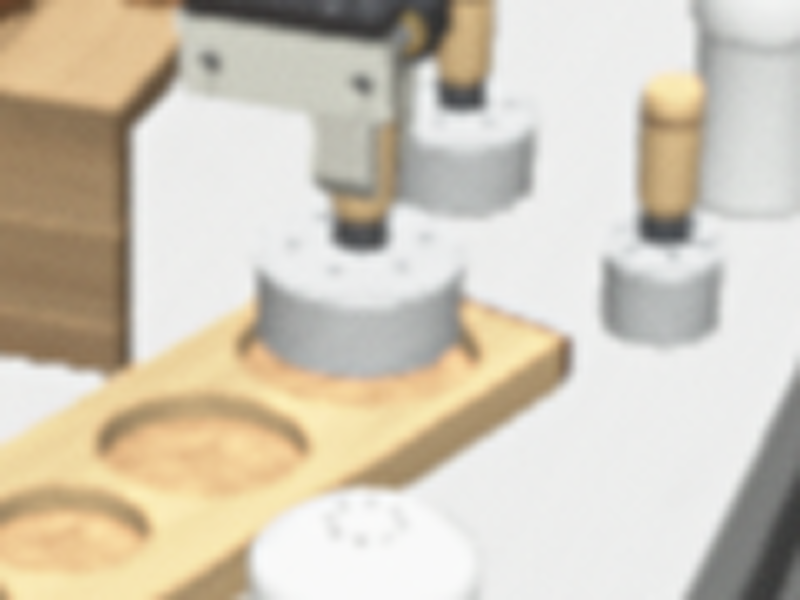

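View pics/t2.png

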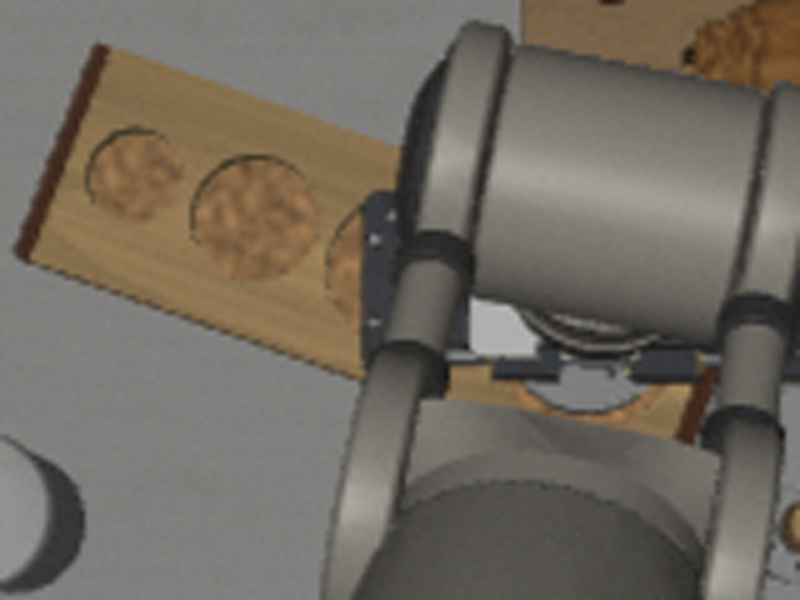

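The drum is about 3 mm too far right (−y). I'll correct that, lower it and release.

Emit:
{"method": "apply_moves", "body": {
  "motion": "0 0.05 -0.3 0 0 0 0; 0 0 0 0.8 0 0 0; 0 0 0 0.6 0 0 0; 0 0 0 0.35 0 0 0; 0 0 0 0 0 0 0; 0 0 0 0 0 0 0"
}}

```text
time: 9.9
tool_pos: [0.5085, -0.013, 0.0732]
tool_rot: [3.141, -0.0, -0.0]
contact_force: [0.1, 0.9, -2.4]
opening: 0.0245
grip_force: 25.0
```

Emit:
{"method": "apply_moves", "body": {
  "motion": "55 0 0 0.05 0 0 0; 55 0 0 0 0 0 0; 55 0 0 0 0 0 0; 55 0 0 0 0 0 0; 55 0 0 -2 0 0 0; 55 0 0 -4 0 0 0; 55 0 0 -5 0 0 0; 70 0 0 -3 0 0 0; 70 0.5 3 0 0 0 0; 70 1 4 0 0 0 0; 70 0 4 0 0 0 0; 70 0 4 0 0 0 0; 70 0 3.9 0 0 0 0; 70 0 0 0 0 0 0; 70 0 0 0 0 0 0"
}}

```text
time: 11.78
tool_pos: [0.5233, -0.2016, 0.2126]
tool_rot: [-3.141, 0.0, -0.001]
contact_force: [0.2, 0.2, -0.0]
opening: 0.0641
grip_force: 0.0
```

Run:
```python
from h import *
p=robot.read_camera("side")
print(robot.observe()["tool_pos"])
x,e=None,None
for m in robot.trace("cutter_77",p):
    v,u=np.nonzero(m["pixels"]); print(u.min(),u.max(),v.min(),v.max(),m["pixels"].sum(),round(m["score"],2))
cv2.imwrite("pics/s3.png",cv2.resize(p["img"][140:270,240:400,::-1],None,fx=4.5,fy=4.5,interpolation=cv2.INTER_CUBIC))
```

```text
[ 0.52337345 -0.2011336   0.21266119]
274 288 287 336 611 0.92
318 339 172 212 565 0.83
351 367 191 230 480 0.59
297 328 198 241 868 0.55
297 331 254 315 1888 0.29
```

View pics/s3.png

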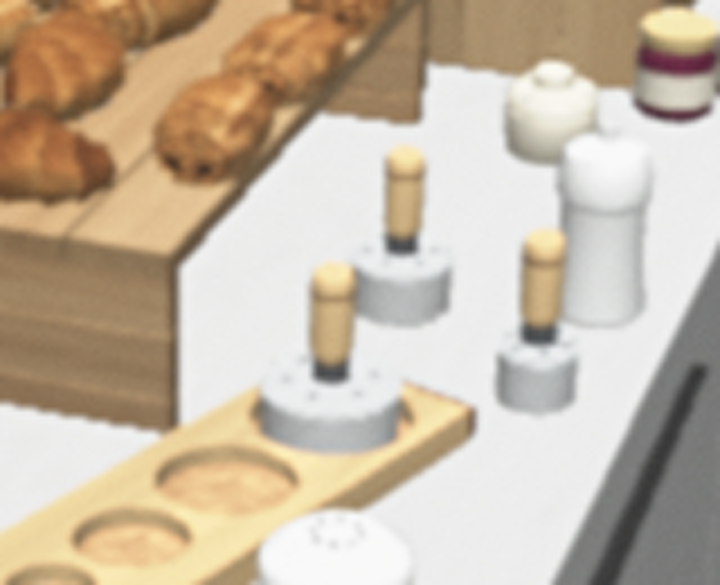

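Cutter 77 is seated in its well. Next is cutter 62.

Emit:
{"method": "apply_moves", "body": {
  "motion": "70 0 0 4 0 0 0; 70 0 0 4 0 0 0; 70 0 0 3 0 0 0; 70 0 0 2 0 0 0; 70 0 0 2 0 0 0; 70 0 0 0 0 0 0; 0 0 0 0 0 0 0; 0 0 0 0 0 0 0; 0 0 0 0 0 0 0; 0 0 0 0 0 0 0; 0 0 0 0 0 0 0; 0 0 0 0 0 0 0; 0 0 0 0 0 0 0"
}}

```text
time: 13.5
tool_pos: [0.5235, -0.202, 0.0629]
tool_rot: [3.141, -0.0, -0.0]
contact_force: [-0.4, 0.8, 2.4]
opening: 0.0246
grip_force: 25.0
```

Run:
```python
from h import *
for n in("top","side"):
    p=robot.read_camera(n)
    for x in [(.509,-.013)]:
        uv=proj(p,[*x,.05])[0]
        for m in robot.trace("cutter_77",p):
            if m["pixels"][int(uv[1])-10:int(uv[1])+10,int(uv[0])-6:int(uv[0])+6].any():
                r,e=fit(p,m["pixels"].astype(float),cutter(.077,.01),x); print(n,r.round(4),round(e,2),m["score"])
```

```text
top [ 0.5091 -0.0153] 0.05 0.94
side [ 0.5129 -0.019 ] 0.12 0.86
```

Emit:
{"method": "apply_moves", "body": {
  "motion": "0 0 0 -2 0 0 0; 0 0 0 -4 0 0 0; 0 0 0 -5 0 0 0; 0 0 0 -5 0 0 0; 0 0 0 -2.7 0 0 0; 0 0 -3.25 0 0 0 0; 0 0 -5 0 0 0 0; 0 0 -5 0 0 0 0; 0 0 -5 0 0 0 0; 0 0.6 -5 0 0 0 0; 0 0.5 -4 0 0 0 0; 0 0 0 3 0 0 0; 0 0 0 4 0 0 0; 0 0 0 4 0 0 0; 0 0 0 3 0 0 0; 0 0 0 1.7 0 0 0; 0 0 0 0 0 0 0; 0 0 0 0 0 0 0"
}}

```text
time: 15.95
tool_pos: [0.5349, 0.0705, 0.0932]
tool_rot: [3.141, -0.001, -0.0]
contact_force: [-0.3, 0.3, -1.8]
opening: 0.0244
grip_force: 25.0
```

```bash
python3 look.py side s4 230 350 190 280
```

```text
[0.5351 0.0705 0.0935] [ 0.2 -0.  -1.5] 0.024801693720657457
```

View pics/s4.png

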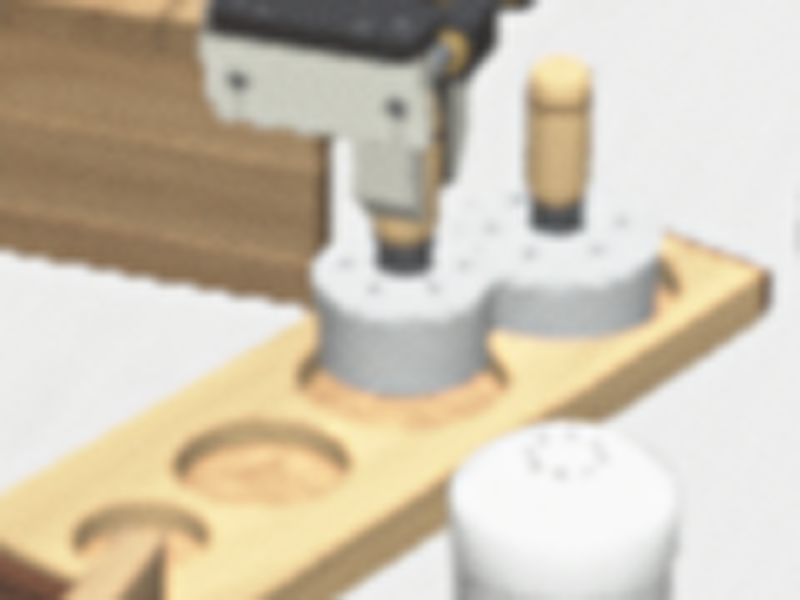

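Emit:
{"method": "apply_moves", "body": {
  "motion": "0 0 -0.35 0 0 0 0; 0 0 0 0.8 0 0 0; 0 0 0 0.6 0 0 0; 0 0 0 0.55 0 0 0; 0 0 0 0 0 0 0; 0 0 0 0 0 0 0"
}}

```text
time: 16.75
tool_pos: [0.5344, 0.0739, 0.0729]
tool_rot: [3.141, 0.0, -0.0]
contact_force: [1.1, 0.5, -0.6]
opening: 0.0245
grip_force: 25.0
```

Emit:
{"method": "apply_moves", "body": {
  "motion": "55 0 0 0 0 0 0; 55 0 0 0 0 0 0; 55 0 0 0 0 0 0; 55 0 0 0 0 0 0; 55 0 0 -2 0 0 0; 55 0 0 -4 0 0 0; 55 0 0 -5 0 0 0; 70 0 0 -3 0 0 0; 70 -1.5 3 0 0 0 0; 70 -3 4 0 0 0 0; 70 -3 4 0 0 0 0; 70 -2 4 0 0 0 0; 70 -2 4 0 0 0 0; 70 0 0 0 0 0 0; 70 0 0 4 0 0 0; 70 0 0 4 0 0 0; 70 0 0 0 0 0 0"
}}

```text
time: 18.88
tool_pos: [0.4181, -0.1145, 0.1314]
tool_rot: [-3.139, 0.005, 0.0]
contact_force: [0.7, -0.1, -0.0]
opening: 0.0646
grip_force: 0.0
```

```bash
cat > chk.py <<'E'
import sys
from h import *
C=eval(sys.argv[1])
for n in("top","side"):
    p=robot.read_camera(n); ms=robot.trace("cutter_77",p)
    for d,z,x in C:
        uv=proj(p,[*x,.05+z])[0]
        for m in ms:
            if m["score"]>.4 and m["pixels"][int(uv[1])-6:int(uv[1])+6,int(uv[0])-5:int(uv[0])+5].any():
                r,e=fit(p,m["pixels"].astype(float),cutter(d,z),x); print(n,d,r.round(4),round(e,2),round(m["score"],2))
E
python3 chk.py "[(.077,.01,(.509,-.013)),(.062,.01,(.538,.074)),(.047,0,(.419,-.116)),(.032,0,(.452,.3515))]"
```

```text
top 0.077 [ 0.5093 -0.0153] 0.05 0.88
top 0.062 [0.5377 0.0717] 0.07 0.64
top 0.032 [0.451  0.3503] 0.13 0.83
side 0.077 [ 0.5131 -0.0203] 0.15 0.86
side 0.062 [0.5437 0.0616] 0.21 0.95
side 0.032 [0.4521 0.3552] 0.15 0.62
```

Emit:
{"method": "apply_moves", "body": {
  "motion": "70 0.1 0.1 3 0 0 0; 70 0 0 2 0 0 0; 70 0 0 1.9 0 0 0; 70 0 0 0 0 0 0; 0 0 0 0 0 0 0; 0 0 0 0 0 0 0; 0 0 0 0 0 0 0; 0 0 0 0 0 0 0; 0 0 0 0 0 0 0; 0 0 0 0 0 0 0; 0 0 0 0 0 0 0"
}}

```text
time: 20.45
tool_pos: [0.4205, -0.1169, 0.0642]
tool_rot: [3.142, 0.0, -0.0]
contact_force: [-0.7, 0.4, 1.3]
opening: 0.0246
grip_force: 25.0
```

Emit:
{"method": "apply_moves", "body": {
  "motion": "0 0 0 -2 0 0 0; 0 0 0 -4 0 0 0; 0 0 0 -5 0 0 0; 0 0 0 -5 0 0 0; 0 0 0 -2.6 0 0 0; 0 1.25 -2.9 0 0 0 0; 0 3 -5 0 0 0 0; 0 3 -5 0 0 0 0; 0 3 -5 0 0 0 0; 0 2 -4 0 0 0 0; 0 2 -4 0 0 0 0; 0 0 0 3 0 0 0; 0 0 0 4 0 0 0; 0 0 0 4 0 0 0; 0 0 0 3 0 0 0; 0 0 0 1.6 0 0 0; 0 0 0 0 0 0 0; 0 0 0 0 0 0 0"
}}

```text
time: 22.7
tool_pos: [0.5639, 0.1421, 0.0954]
tool_rot: [-3.141, -0.002, -0.0]
contact_force: [1.0, -0.1, -0.9]
opening: 0.0247
grip_force: 25.0
```

```bash
python3 look.py side s5 220 340 190 280
```

```text
[0.564  0.1421 0.0956] [ 0.2  0.1 -0.6] 0.024883898948822987
```

View pics/s5.png

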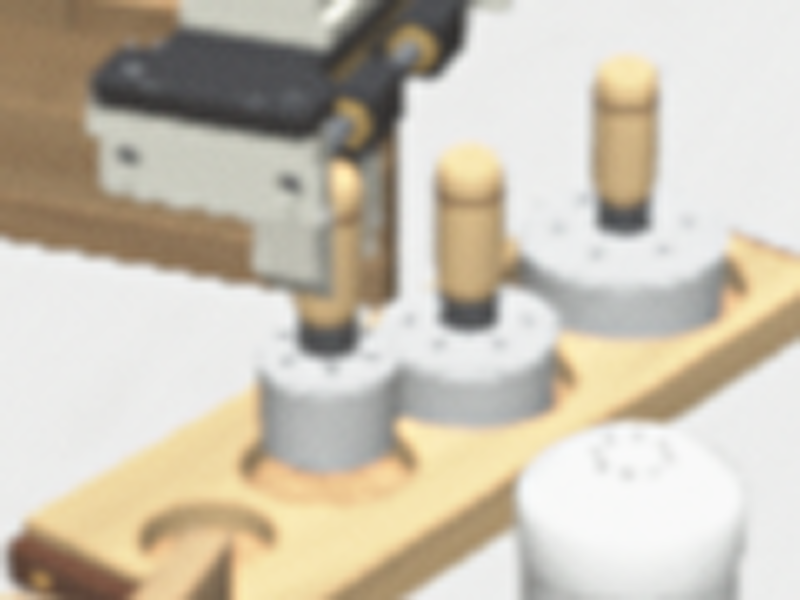

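Emit:
{"method": "apply_moves", "body": {
  "motion": "0 0 -0.2 0 0 0 0; 0 0 0 0.8 0 0 0; 0 0 0 0.7 0 0 0; 0 0 0 0.6 0 0 0; 0 0 0 0 0 0 0; 0 0 0 0 0 0 0"
}}

```text
time: 23.5
tool_pos: [0.5634, 0.1444, 0.0738]
tool_rot: [-3.141, -0.001, -0.0]
contact_force: [-1.3, 1.2, 5.6]
opening: 0.0248
grip_force: 25.0
```

Emit:
{"method": "apply_moves", "body": {
  "motion": "50 0 0 0 0 0 0; 50 0 0 0 0 0 0; 50 0 0 0 0 0 0; 50 0 0 0 0 0 0; 50 0 0 -2 0 0 0; 50 0 0 -4 0 0 0; 50 0 0 -5 0 0 0; 60 0 0 -4 0 0 0; 60 -1.1 -4 0 0 0 0; 60 -2.5 -4 0 0 0 0; 60 -2.5 -4 0 0 0 0; 60 -2.5 -4 0 0 0 0; 60 -2.5 -4.8 0 0 0 0; 60 0 0 0 0 0 0; 60 0 0 4 0 0 0; 60 0 0 4 0 0 0; 60 0 0 0 0 0 0"
}}

```text
time: 25.62
tool_pos: [0.4508, 0.3502, 0.1405]
tool_rot: [3.138, 0.006, -0.001]
contact_force: [-0.4, 0.7, -0.3]
opening: 0.0552
grip_force: 0.0
```

```bash
python3 chk.py "[(.062,.01,(.538,.074)),(.047,.01,(.562,.144)),(.032,0,(.452,.3515))]"
```

```text
top 0.062 [0.5374 0.0727] 0.05 0.78
top 0.047 [0.5608 0.1431] 0.05 0.79
side 0.032 [0.453  0.3534] 0.11 0.57
```

Emit:
{"method": "apply_moves", "body": {
  "motion": "60 0.1 0 3 0 0 0; 60 0 0 2.5 0 0 0; 60 0 0 2.2 0 0 0; 60 0 0 0 0 0 0; 0 0 0 0 0 0 0; 0 0 0 0 0 0 0; 0 0 0 0 0 0 0; 0 0 0 0 0 0 0; 0 0 0 0 0 0 0; 0 0 0 0 0 0 0"
}}

```text
time: 27.08
tool_pos: [0.4534, 0.3522, 0.0667]
tool_rot: [-3.141, -0.001, -0.0]
contact_force: [0.0, -0.3, 4.9]
opening: 0.0243
grip_force: 25.0
```

Emit:
{"method": "apply_moves", "body": {
  "motion": "0 0 0 -2 0 0 0; 0 0 0 -4 0 0 0; 0 0 0 -5 0 0 0; 0 0 0 -5 0 0 0; 0 0 0 -2.4 0 0 0; 0 2 2.2 0 0 0 0; 0 3 3 0 0 0 0; 0 3 4 0 0 0 0; 0 3 4 0 0 0 0; 0 2.05 2 0 0 0 0; 0 0 0 3 0 0 0; 0 0 0 4 0 0 0; 0 0 0 4 0 0 0; 0 0 0 3 0 0 0; 0 0 0 1.4 0 0 0; 0 0 0 0 0 0 0; 0 0 0 0 0 0 0"
}}

```text
time: 29.2
tool_pos: [0.5844, 0.2002, 0.0975]
tool_rot: [-3.141, -0.002, -0.0]
contact_force: [0.1, 0.2, -1.5]
opening: 0.0245
grip_force: 25.0
```

```bash
python3 look.py side s6 200 320 200 290; python3 look.py top t6 200 360 150 270
```

```text
[0.5844 0.2002 0.0977] [-0.2 -0.1 -1. ] 0.024354625869377734
[0.5843 0.2002 0.0976] [-0.4 -0.  -0.9] 0.0243794224629516
```

View pics/s6.png

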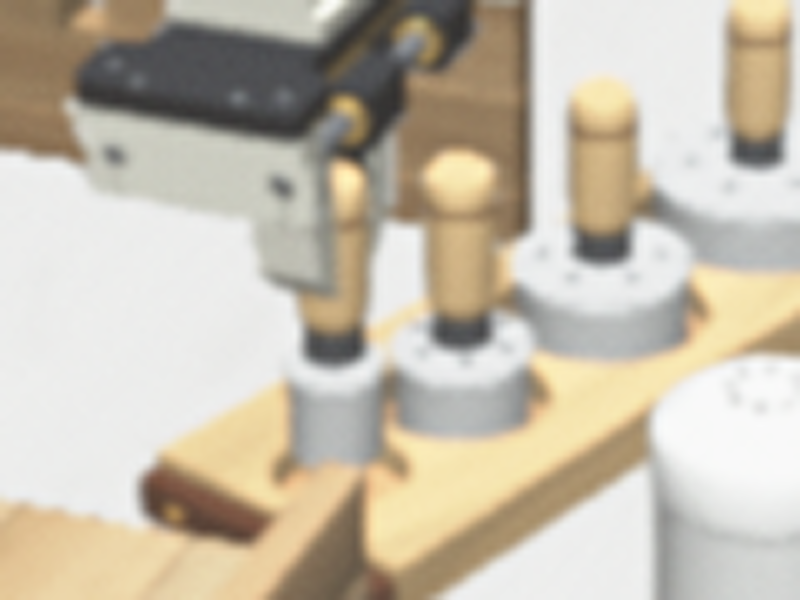

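View pics/t6.png

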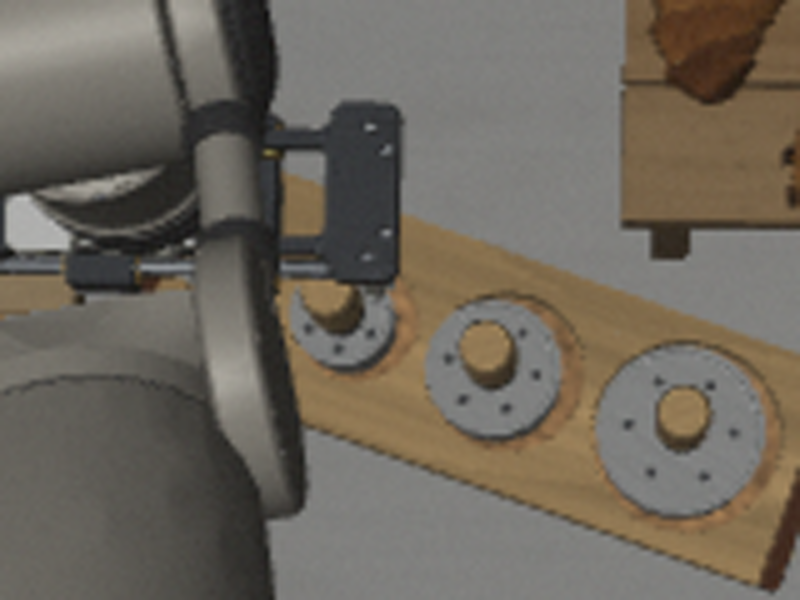

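Seen from the top, the 62 and 77 drums sit slightly toward +y in their wells but are seated. For cutter 32 I'll shift slightly toward −y and −x before lowering.

Emit:
{"method": "apply_moves", "body": {
  "motion": "0 -0.1 0.15 0 0 0 0; 0 0 0 0.8 0 0 0; 0 0 0 0.7 0 0 0; 0 0 0 0.55 0 0 0; 0 0 0 0 0 0 0; 0 0 0 0 0 0 0"
}}

```text
time: 30.05
tool_pos: [0.5827, 0.1987, 0.0766]
tool_rot: [-3.141, -0.001, -0.0]
contact_force: [-3.4, -0.0, 7.6]
opening: 0.0247
grip_force: 25.0
```

Emit:
{"method": "apply_moves", "body": {
  "motion": "38 0 0 0 0 0 0; 38 0 0 0 0 0 0; 38 0 0 0 0 0 0; 38 0 0 0 0 0 0; 38 0 0 -1.5 0 0 0; 38 0 0 -3 0 0 0; 38 0 0 -5 0 0 0; 38 0 0 -5 0 0 0; 38 0 0 -5 0 0 0; 38 -3 -4 0 0 0 0; 38 -4 -4 0 0 0 0; 38 -4 -4 0 0 0 0; 38 -3 -4 0 0 0 0; 38 -3 -4 0 0 0 0; 38 0 -4 0 0 0 0; 38 0 0 0 0 0 0; 38 0 0 0 0 0 0"
}}

```text
time: 32.17
tool_pos: [0.4126, 0.438, 0.2711]
tool_rot: [3.141, -0.0, -0.0]
contact_force: [-0.0, 0.6, 0.2]
opening: 0.0349
grip_force: 0.0
```

```bash
python3 chk.py "[(.077,.01,(.509,-.013)),(.062,.01,(.538,.074)),(.047,.01,(.562,.144)),(.032,.01,(.583,.1987))]"; python3 look.py top t7 200 400 170 310; python3 look.py side s7 200 380 150 290
```

```text
top 0.077 [ 0.5091 -0.0155] 0.04 0.85
top 0.062 [0.5387 0.0714] 0.05 0.81
top 0.047 [0.5609 0.1425] 0.09 0.73
top 0.032 [0.5792 0.1961] 0.1 0.62
side 0.077 [ 0.5134 -0.0214] 0.18 0.58
side 0.062 [0.5433 0.0628] 0.73 0.74
side 0.047 [0.5669 0.1354] 0.32 0.58
side 0.032 [0.586  0.1908] 0.32 0.87
[0.413  0.4377 0.271 ] [-0.5  0.6 -0.7] 0.0346973818690553
[0.413  0.4378 0.271 ] [-0.5  0.5  0.1] 0.03502647971422052
```

View pics/t7.png

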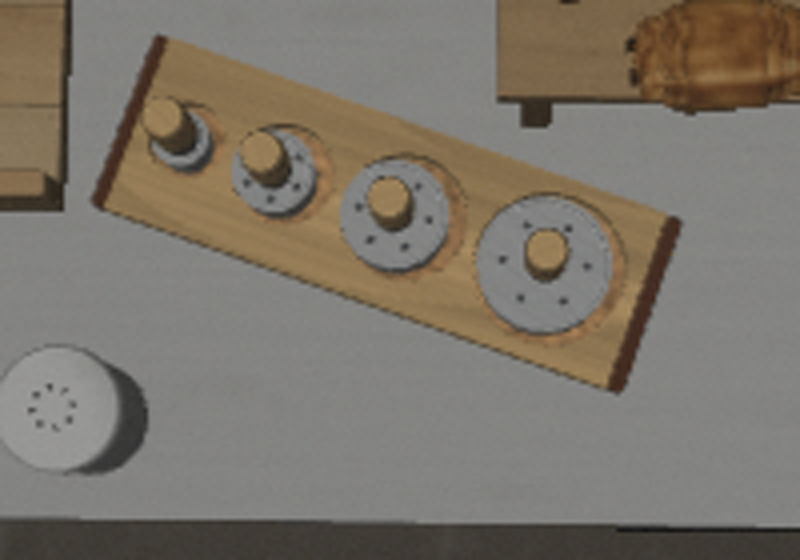

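View pics/s7.png

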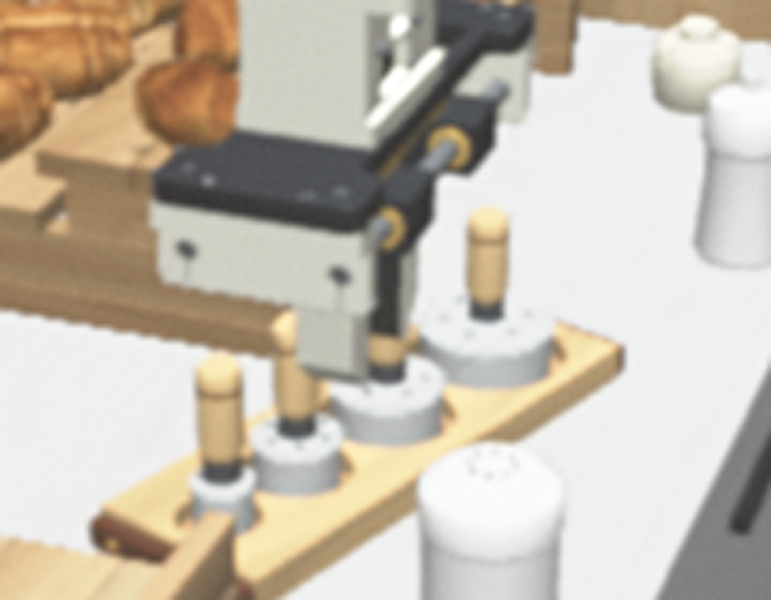

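All four cutters are down in their own wells and upright: each TCP height at release was 10 mm above its height at pick-up, give or take 0.4 mm. Both shakers stand where they were, and the arm touches nothing.

```bash
python3 -c "
from cell import robot
print(robot.hand_in())"
```

```text
the job is handed in; nothing more can be done
None
```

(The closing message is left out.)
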